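Shut the pump unit's service hatch and lock its quarter-turn latch

TASK

The turquoise service hatch on top of the white pump unit has been left standing open. Ease it down shut with your fingertips, pressing only on its outer face and never gripping its edge, then set your fingertips in the slot of its black quarter-turn latch and, pressing the hatch home against its spring pins, turn the latch clockwise (seen from above) to its stop, so that the hatch stays down locked when you let go. Do not let the hatch slam or lift it further open, and leave the jar, beaker, bottle and metal block where they stand.

Things in the scene. Friction and masses are not known exactly. Their poses are not given: they have to be found in the camera images.
- unit: white pump unit, fixed case 300 (x) x 360 (y) x 150 mm high; origin: centre of its underside; x points to the hinged side of the hatch (away from the robot, give or take its yaw), z up. A 170 x 180 mm service well in the top is covered by the turquoise hatch, a panel 200 mm (x, hinge to free edge) x 210 mm (y) x 20 mm; shut, its outer face is level, 173 mm above the bench
- hatch (a joint): opening angle of the hatch, rad: 0 = shut, grows as it swings up (stop at 1.15). Friction hinge: it stays at any angle; 1 to 2 N at the free edge pushes it down. Over the last 6 mm at the free edge two spring pins push back, 8 N in all when home (about 10 N to hold it home at the latch); left unlocked it rests about 4 mm high at the free edge
- hatch_hinge (a point): middle of the hatch's hinge line, at the panel's lower face, 153 mm above the bench; its axes turn with the hatch: x from free edge to hinge, y along the hinge line, z out of the outer face. The outer face lies 20 mm along z from here, the free edge 200 mm along -x
- hatch_edge (a point): middle of the hatch's free edge, at its outer face; axes as hatch_hinge. Two painted dots by the latch: red (unlocked) and green near the free edge (locked); a white line on the slot floor points to the red dot at 0 and to the green one at 1.571
- latch (a joint): turn of the latch, rad: 0 = unlocked (slot parallel to the hinge line), grows clockwise seen from above, stop at 1.571 = locked (slot square to the hinge line). Takes about 0.1 N m, stays where left: fingers narrower than the slot must turn on until it is home itself. Its cam tongue, with a ramped nose, runs under the well's front lip from about 0.7 rad on if the hatch is within 3 mm of home
- latch_slot (a point): centre of the slot's floor, on the latch axis, 148 mm from the hinge line on the hatch's middle line; y along the slot, z out of the outer face. Black head 70 mm across, flush in a 73 mm round well in the hatch, with a straight slot right across it 34 mm wide and 12 mm deep, closed at its ends only by the wall of the well. Shut, the slot floor is 161 mm above the bench
- hatch_seal: black rubber sealing strip, 3 mm thick and about 13 mm wide, all round the edge of the hatch's underside; origin at the hinge line, axes as hatch_hinge. Not to be touched by the fingers
- filter_pot: small jar with blue cap, 42 mm across, 60 mm high, standing on the unit's top beside the hatch; origin: centre of its underside
- beaker: glass beaker, 70 mm across, 90 mm high, on the bench beside the unit; origin: centre of its underside
- reagent: amber bottle with red cap, 60 mm across, 130 mm high, on the bench beside the unit; origin: centre of its underside
- test_block: aluminium block 50 x 70 x 40 mm high on the bench beside the unit; origin: centre of its underside
Not all that is in view belongs to the job. Of the things like the reagent, leave any that is green; of the rest the smaller one is meant.

How it is judged (in metres and radians):
On the way, in this order (a step that is already met when the one before it is completed fails the run):
1. the hatch is pushed shut onto its spring pins with the latch still unlocked (value of joint hatch below 0.05 rad and value of joint latch below 0.75 rad), for 0.1 s.
2. the latch is turned to its stop with the hatch home (value of joint latch above 1.4 rad and value of joint hatch below 0.015 rad), for 0.2 s.
At the end, for the whole second after the job is handed in: the hatch stays shut by itself (within 0.015 rad, 3 mm at its free edge), the latch rests within 0.17 rad (10 degrees) of its locked stop, and the jar, beaker, bottle and block stand within 20 mm of where they stood, upright (all of step 2 and not (velocity of joint latch above 0.05 rad/s) and not (velocity of joint latch below -0.05 rad/s) and distance of each of filter_pot, beaker, reagent, test_block from where it was at the start of the episode below 0.02 m and angle between each of filter_pot, beaker, reagent's own z axis and vertical below 0.1 rad); the robot touches nothing.
It fails at once if the hatch is lifted further open (value of joint hatch above 0.9 rad).
It fails at once if the hatch is slammed (falls shut faster than 2.5 rad/s) (velocity of joint hatch below -2.5 rad/s).
It fails at once if the fingers take hold of the hatch's edge (touch the seal on its underside) (contact force between the fingers and hatch_seal above 1 N).
It fails at once if a bystander is shoved, carried or knocked over (distance of any of filter_pot, beaker, reagent, test_block from where it was at the start of the episode above 0.03 m).
It also fails if it takes over 54 s, if anything falls off the work surface, if the arm or the gripper's body presses on something with over 40 N, if the wrist force passes 120 N, or if a joint passes its speed limit or range.

ROBOT

A 6-joint arm with a two-finger parallel gripper is mounted at the origin on the work surface. World frame = base frame: x ahead of the robot, y to its left, z up, the work surface at z = 0. Lengths are in m, angles in degrees, forces in N, time in s.
With the tool pointing down it reaches from about 0.25 to 0.725 m from the base axis. Payload 9.7 kg.
Tool frame: the origin (TCP) lies at the very end of the fingers, on their centre line; the grasp point (between the pads) lies tcp_to_grasp behind it (tcp_to_grasp is the distance from the TCP to the grasp point, in m); z points along the fingers, y is the direction in which the jaws open and shut (so a half turn about z gives the same grasp; the last joint's range is limited). The gripper opens to 85 mm and grips with 20 to 120 N. Pads are 22 mm wide; open, the fingers measure 114 mm over their backs; the gripper's body (76 mm by 85 mm) begins 54 mm behind the grasp point. The pads swing forward as they close: fully open they stand 13 mm farther back than shut.
Start: joints at [65.203, 4.979, 10.078, 95.1, 0, 90], TCP at [0.231, 0.499, 0.231] pointing down, gripper open.
Joint ranges: [-179.16, 179.16], [-48.56, 103.87], [-65.8, 70.77], [-126.05, 130.52], [-82.76, 87.17], [-180, 180]. Speed limits (degrees/s): [127.2, 127.2, 147.25, 180, 180, 180].

INTERFACE

Orientations are given as [roll, pitch, yaw] about the fixed x, y, z axes, in that order (R = Rz(yaw) Ry(pitch) Rx(roll)).
In Python, from workcell import * gives the robot as it stands. The module is installed in compiled form; this text tells all that it offers.
- The arm moves only by the shell command python3 -m pendant 'ROWS' [FORCE]. ROWS is JSON, a list of rows, each a list of 3 entries, a list of its own where there are three numbers: the opening in per cent of the stroke, from 0 (shut) to 100 (fully open), then the shift along the world's x, y, z in mm, then the turn, a rotation vector about the world's x, y, z in degrees. A call has 1 to 20 rows; each row is the pose to reach, as a shift and turn from the pose measured when the call began; what a row does not reach only later rows make up. A row lasts 1/8 s, in which the tool goes at most 62.5 mm and 10.7 degrees, less where a joint would pass 70% of its speed; a pose out of reach is approached as far as the arm can. A call with a gripper value outside its range is refused whole. The fingers move at their own pace and stop on an object; FORCE is the grip in N (left out, the last holds). Time passes only in rows, so rows that repeat a pose let the fingers close. It gives the time, the measured TCP pose, the force and the opening at its end, in the units of the state.
- get_obs(): the state, without advancing time (a new reading comes with each control period).
- camera(name): name is "side" or "top" or "wrist"; returns a dict with "img" (480x640x3 uint8, red, green, blue), "fx", "fy", "cx", "cy" (pixels), "k1" (the pictures are not rectified: a ray, as slopes to the right and down, at radius r is drawn at 1 + k1 r^2 times it, then the intrinsics apply), "cam_to_world" (4x4, takes a point from camera to world coordinates); the wrist camera has in their place "T_tool_cam" (4x4, takes a point from camera to tool coordinates, whose origin is the TCP and whose axes are the flange's). Camera axes: x right, y down, z forward; pixel columns grow to the right and rows downward; lengths in m; the calibration is good to about 2 mm. A picture is of the moment at which its call begins: read the wrist's pose just before it. There is no depth.
- job_done(): hands the job in, once; it reports no verdict.
Trained networks look in a picture, given as the dict that the camera call returned (one of the last four; its "shot" number tells which), for a name from the list of things; names that differ only in an ending like _2 or _b are one class to them, and where a whole thing is asked for, a point or a joint stands for the part that bears it (a point fixed in the world has none). Each returns a list of dicts, best first, with "confidence" (0 to 1); they miss things now and then, are a little off and sometimes report something else, mostly with a low value. They report only what shows in the picture. A call takes as long as a camera call. They do not tell look-alikes from the thing itself.
- regions_of(picture, label): "region" (480x640 bool, what is visible of it).
- pinpoint(picture, label): "position" ([x, y, z] in m, in world coordinates, good to about 4 mm: a listed point, or the origin of a listed thing).
The state is a dict: "time": time; "q": joint angles; "qd": joint speeds; "joint_efforts": joint torques, N m; "ee_pos": TCP position; "tcp_rot": TCP orientation; "wrist_force": force on the tool from outside, world axes, zero at the start; "torque": the same for the moment, N m; "opening": finger opening in m.
Only numpy, scipy, OpenCV 4.12 (cv2) and the standard library are available. Lean on these libraries where they do the work, as an engineer would, in place of code of your own. Each camera call takes 0.05 s, during which the arm holds its last target. There are 200 camera calls.

## Working session

There is one attempt and no reset: what is moved stays moved. The work goes in short steps, Python scripts to look and compute and a shell command to move; the robot and the scene stay as the last step left them, time stands still between calls to the robot, and variables do not carry over. Pictures are saved under pics/ and viewed, about 8 in all and at most 12, crops included, and the job is handed in when it is done.

```bash
mkdir -p pics; cat > h.py <<'E'
from workcell import *
import numpy as np, cv2
def save(p,n): cv2.imwrite(f'pics/{n}.png',cv2.cvtColor(p['img'],cv2.COLOR_RGB2BGR))
E
python3 - <<'E'
from h import *
o=get_obs();print(o)
for c in('side','top'):
    p=camera(c);save(p,c)
    if c=='top':
        print(np.round(p['cam_to_world'],3),p['fx'])
    for l in('unit','hatch_hinge','hatch_edge','latch_slot','filter_pot','beaker','reagent','test_block'):
        print(c,l,[(np.round(d['position'],4).tolist(),round(d['confidence'],2)) for d in pinpoint(p,l)][:3])
E
python3 -c "
import cv2,numpy as np
a=cv2.imread('pics/side.png');b=cv2.imread('pics/top.png')
cv2.imwrite('pics/st.png',cv2.resize(np.hstack([a,b]),(800,300),interpolation=cv2.INTER_AREA))"
```

```text
{'time': 0.0, 'q': array([6.52009785e+01, 5.01124215e+00, 1.00330621e+01, 9.51004272e+01,
       1.99024968e-04, 9.00008614e+01]), 'qd': array([-0.05887928, -0.08811791, -0.05464903,  0.08303935,  0.06815551,
       -0.06064934]), 'joint_efforts': array([ 2.96761784e-03, -5.20387423e+01,  4.64800680e+01,  1.62553391e-02,
        1.04198332e-04, -4.14108342e-06]), 'ee_pos': array([0.23058679, 0.49906028, 0.23056925]), 'tcp_rot': array([-1.79921393e+02, -1.97842916e-04,  1.55200117e+02]), 'wrist_force': array([ 0.20143053,  0.18460787, -0.07372244]), 'torque': array([-0.02212874,  0.04575829, -0.02680045]), 'opening': 0.0853213744462208}
side unit []
side hatch_hinge [([0.7038, 0.0207, 0.1551], 0.7)]
side hatch_edge [([0.539, 0.0112, 0.2662], 0.9)]
side latch_slot [([0.576, 0.0139, 0.2314], 0.52), ([0.658, -0.4405, 0.003], 0.46), ([0.7051, 0.0246, 0.1536], 0.2)]
side filter_pot [([0.6763, 0.2033, 0.1498], 0.85)]
side beaker [([0.6554, -0.4402, 0.0005], 0.65)]
side reagent [([0.4609, 0.544, 0.0], 0.8), ([0.3382, 0.4554, 0.0034], 0.63), ([0.4508, 0.4278, 0.0009], 0.6)]
side test_block [([0.3919, -0.4022, 0.0007], 0.49)]
[[-0.009 -0.994  0.11   0.366]
 [-1.     0.008 -0.012  0.046]
 [ 0.011 -0.11  -0.994  1.783]
 [ 0.     0.     0.     1.   ]] 582.9272512717988
top unit []
top hatch_hinge [([0.7006, 0.0229, 0.1508], 0.62)]
top hatch_edge []
top latch_slot [([0.5733, 0.0136, 0.2316], 0.78)]
top filter_pot [([0.6826, 0.2058, 0.154], 0.74)]
top beaker [([0.6517, -0.4351, -0.0007], 0.85)]
top reagent [([0.3372, 0.4584, 0.0006], 0.89), ([0.4525, 0.4229, 0.0028], 0.58), ([0.459, 0.543, -0.0021], 0.57)]
top test_block [([0.3881, -0.4045, 0.0003], 0.63)]
```

View pics/st.png

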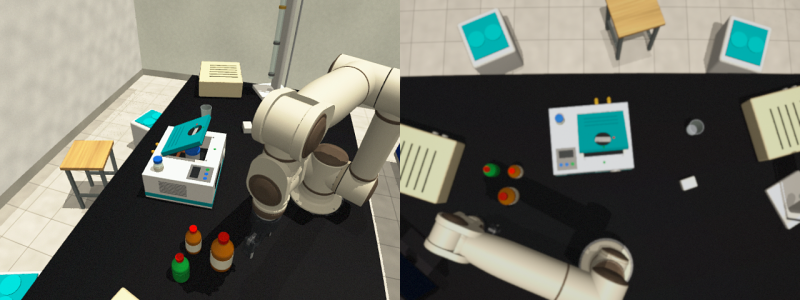

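The side and top views agree: hinge at about (0.702, 0.022, 0.153), slot at about (0.575, 0.014, 0.231), edge at about (0.539, 0.011, 0.266). That puts the hatch about 0.5 rad open with a unit yaw of about 3.5°. Next I go up and over, fingers set to slot width, for a closer look with the wrist camera.

```bash
python3 -m pendant '[[38,[0,0,60],[0,0,0]],[38,[0,0,120],[0,0,0]],[38,[30,-40,150],[0,0,4]],[38,[60,-90,160],[0,0,8]],[38,[90,-140,160],[0,0,12]],[38,[120,-190,160],[0,0,16]],[38,[150,-240,160],[0,0,20]],[38,[180,-290,160],[0,0,24]],[38,[205,-340,160],[0,0,28]],[38,[220,-390,160],[0,0,28]],[38,[235,-440,160],[0,0,28]],[38,[250,-484,160],[0,0,28]],[38,[250,-484,160],[0,0,28]],[38,[250,-484,160],[0,0,28]]]' 20
python3 - <<'E'
from h import *
o=get_obs();print(o['time'],o['q'],o['ee_pos'],o['tcp_rot'],o['wrist_force'],o['opening'])
p=camera('wrist');save(p,'w1');print(np.round(p['T_tool_cam'],3))
for l in('hatch_hinge','hatch_edge','latch_slot','filter_pot'):
    print(l,[(np.round(d['position'],4).tolist(),round(d['confidence'],2)) for d in pinpoint(p,l)][:3])
p=camera('top');
for l in('hatch_hinge','hatch_edge','latch_slot'):
    print(l,[(np.round(d['position'],4).tolist(),round(d['confidence'],2)) for d in pinpoint(p,l)][:3])
E
```

```text
time: 2.65
ee_pos: [0.4806, 0.0155, 0.3914]
tcp_rot: [180.0, -0.0, -176.8]
wrist_force: [0.1, 0.7, 0.3]
opening: 0.0326
2.65 [ 1.83130496e+00  2.72954308e+00  2.63619452e+01  1.13633716e+02
  1.80185571e-02 -1.33531433e+00] [0.48056764 0.01545495 0.39136581] [ 1.79981956e+02 -8.93966877e-04 -1.76833381e+02] [0.13536712 0.65589846 0.32482113] 0.03260609209150777
[[-0.001 -0.965 -0.263  0.065]
 [ 1.    -0.    -0.001  0.001]
 [ 0.001 -0.263  0.965 -0.142]
 [ 0.     0.     0.     1.   ]]
hatch_hinge [([0.6995, 0.0215, 0.1514], 0.88)]
hatch_edge [([0.5313, 0.0111, 0.2654], 0.62)]
latch_slot [([0.575, 0.0086, 0.2361], 0.92)]
filter_pot []
hatch_hinge [([0.6978, 0.0197, 0.147], 0.62)]
hatch_edge []
latch_slot []
```

View pics/w1.png

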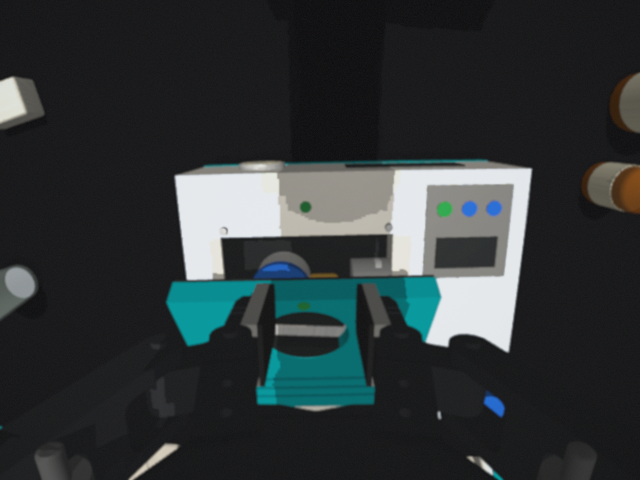

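The wrist view shows the hatch's free edge at rows 277–283, and the slot with its white line at about (310, 330) between the fingers. The unit sits about 1.3° further round than the tool, so its yaw is about 4.5°. I'll move over the hatch at about 80–100 mm from the hinge and come down onto its face.

```bash
python3 -m pendant '[[38,[50,0,0],[0,0,1]],[38,[100,0,0],[0,0,1]],[38,[144,0,-10],[0,0,1]],[38,[144,0,-60],[0,0,1]],[38,[144,0,-110],[0,0,1]],[38,[144,0,-145],[0,0,1]],[38,[144,0,-145],[0,0,1]],[38,[144,0,-150],[0,0,1]],[38,[144,0,-155],[0,0,1]],[38,[144,0,-160],[0,0,1]],[38,[144,0,-165],[0,0,1]],[38,[144,0,-170],[0,0,1]],[38,[144,0,-175],[0,0,1]],[38,[144,0,-180],[0,0,1]],[38,[144,0,-180],[0,0,1]]]'
python3 - <<'E'
from h import *
o=get_obs();print(o['time'],o['ee_pos'],o['wrist_force'],o['torque'])
p=camera('side');save(p,'s2');cv2.imwrite('pics/s2c.png',cv2.resize(cv2.cvtColor(p['img'],4)[150:350,200:440],None,fx=2.5,fy=2.5))
for l in('hatch_edge','latch_slot'):
    print(l,[(np.round(d['position'],4).tolist(),round(d['confidence'],2)) for d in pinpoint(p,l)][:3])
E
```

```text
time: 4.97
ee_pos: [0.6244, 0.0157, 0.2108]
tcp_rot: [180.0, -0.0, -175.8]
wrist_force: [-0.4, 0.4, 0.2]
opening: 0.0324
4.975 [0.62440086 0.0156846  0.21077284] [-0.42569523  0.44482291  0.19953881] [-0.01999999 -0.01592397 -0.01046863]
hatch_edge [([0.5253, 0.0086, 0.2461], 0.7)]
latch_slot [([0.566, 0.017, 0.215], 0.54)]
```

View pics/s2c.png

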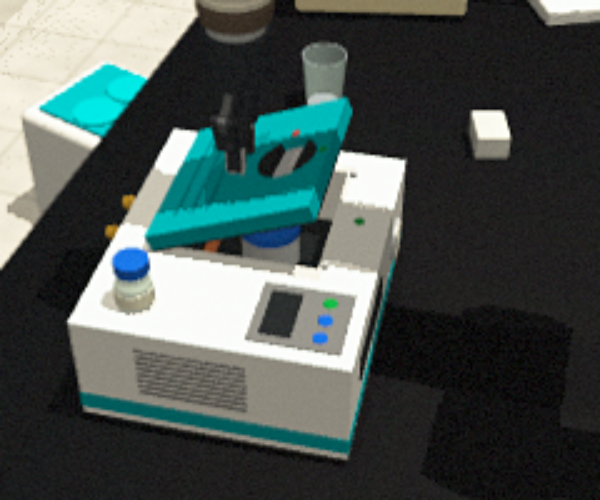

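The crop shows the fingertips just at the panel between the latch and the hinge (about 235, 165), and the edge has dropped slightly. Continuing down.

```bash
python3 -m pendant '[[38,[0,0,-4],[0,0,0]],[38,[0,0,-8],[0,0,0]],[38,[0,0,-12],[0,0,0]],[38,[0,0,-16],[0,0,0]],[38,[0,0,-20],[0,0,0]],[38,[0,0,-24],[0,0,0]],[38,[0,0,-28],[0,0,0]],[38,[0,0,-30],[0,0,0]]]'
python3 - <<'E'
from h import *
o=get_obs();print(o['time'],o['ee_pos'],o['wrist_force'],o['torque'])
p=camera('side')
for l in('hatch_edge','latch_slot'):
    print(l,[(np.round(d['position'],4).tolist(),round(d['confidence'],2)) for d in pinpoint(p,l)][:3])
E
```

```text
time: 6.12
ee_pos: [0.6246, 0.0157, 0.1812]
tcp_rot: [180.0, 0.0, -175.8]
wrist_force: [-0.5, 1.2, -0.4]
opening: 0.0326
6.125 [0.62458445 0.01568695 0.18116323] [-0.45937913  1.20749635 -0.42523574] [0.02241339 0.01322757 0.059288  ]
hatch_edge [([0.5069, 0.0083, 0.1843], 0.88)]
latch_slot [([0.5537, 0.0113, 0.1676], 0.76), ([0.4517, 0.4248, -0.0026], 0.26)]
```

```bash
python3 -m pendant '[[38,[0,0,-2],[0,0,0]],[38,[0,0,-4],[0,0,0]],[38,[0,0,-6],[0,0,0]],[38,[0,0,-7],[0,0,0]],[38,[0,0,-7],[0,0,0]]]'
python3 - <<'E'
from h import *
o=get_obs();print(o['time'],o['ee_pos'],o['wrist_force'],o['torque'])
p=camera('side')
for l in('hatch_edge','latch_slot'):
    print(l,[(np.round(d['position'],4).tolist(),round(d['confidence'],2)) for d in pinpoint(p,l)][:3])
E
```

```text
time: 6.9
ee_pos: [0.6246, 0.0157, 0.1748]
tcp_rot: [-180.0, 0.0, -175.8]
wrist_force: [-1.1, -0.2, 3.3]
opening: 0.0326
6.9 [0.62460512 0.01570022 0.17484615] [-1.11043174 -0.19174707  3.2627444 ] [-0.02781569  0.19812608  0.01024541]
hatch_edge [([0.5014, 0.0087, 0.1769], 0.87), ([0.7051, 0.0217, 0.1529], 0.6)]
latch_slot [([0.5555, 0.0138, 0.1618], 0.52), ([0.6569, -0.4403, 0.0012], 0.38)]
```

```bash
python3 -m pendant '[[38,[0,0,-1.5],[0,0,0]],[38,[0,0,-3],[0,0,0]],[38,[0,0,-3],[0,0,0]],[38,[0,0,-3],[0,0,0]]]'
```

```text
time: 7.55
ee_pos: [0.6242, 0.0157, 0.1733]
tcp_rot: [-180.0, 0.1, -175.8]
wrist_force: [-5.4, -0.4, 11.8]
opening: 0.0325
```

The hatch is on its pins: 12 N of push-back with the face at about 173 mm. Now I lift off and look at the latch from above.

```bash
python3 -m pendant '[[38,[0,0,10],[0,0,0]],[38,[-2,0,45],[0,0,0]],[38,[-40,-3,60],[0,0,0]],[38,[-71,-5,60],[0,0,0]],[38,[-71,-5,60],[0,0,0]],[38,[-71,-5,60],[0,0,0]]]'
python3 - <<'E'
from h import *
o=get_obs();print(o['time'],o['ee_pos'],o['tcp_rot'],o['wrist_force'])
p=camera('wrist');save(p,'w2')
R=pinpoint
for c in ('wrist','side','top'):
    if c!='wrist': p=camera(c)
    for l in('hatch_hinge','hatch_edge','latch_slot'):
        print(c,l,[(np.round(d['position'],4).tolist(),round(d['confidence'],2)) for d in pinpoint(p,l)][:2])
E
```

```text
time: 8.3
ee_pos: [0.5538, 0.0107, 0.2333]
tcp_rot: [-180.0, 0.1, -175.8]
wrist_force: [-0.0, -0.2, -0.2]
opening: 0.0326
8.3 [0.55383041 0.0106949  0.2332947 ] [-1.79996402e+02  1.06884388e-01 -1.75755250e+02] [-0.04455228 -0.24484835 -0.23183326]
wrist hatch_hinge []
wrist hatch_edge [([0.4974, 0.0107, 0.1765], 0.73)]
wrist latch_slot [([0.5554, 0.0071, 0.1678], 0.7)]
side hatch_hinge [([0.7014, 0.0226, 0.1553], 0.61)]
side hatch_edge [([0.5027, 0.0096, 0.1762], 0.65)]
side latch_slot [([0.5512, 0.012, 0.1632], 0.65)]
top hatch_hinge []
top hatch_edge []
top latch_slot []
```

View pics/w2.png

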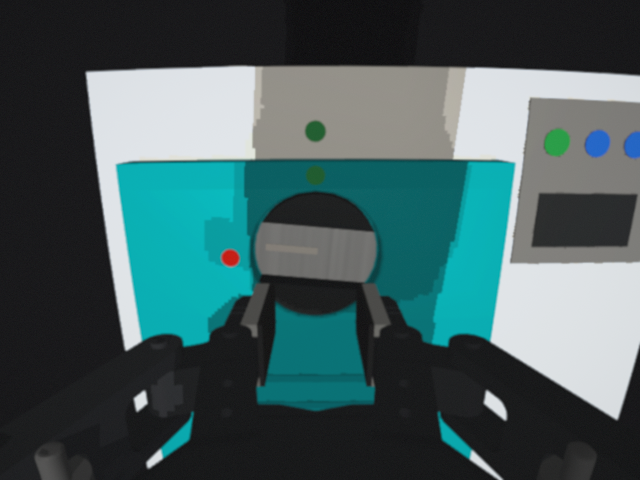

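The hatch is down and level, with the free edge at row 160. The latch well is centred near (316, 253), and the slot is about 5° clockwise of parallel. I'll project the well's centre for the exact offset.

```bash
python3 - <<'E'
from h import *
from scipy.spatial.transform import Rotation as Ro
o=get_obs();p=camera('wrist')
T=np.eye(4);T[:3,:3]=Ro.from_euler('xyz',o['tcp_rot'],degrees=True).as_matrix();T[:3,3]=o['ee_pos'];T=T@p['T_tool_cam']
K=np.array([[p['fx'],0,p['cx']],[0,p['fy'],p['cy']],[0,0,1]]);D=np.array([p['k1'],0,0,0.])
def g(u,v,z):
    n=cv2.undistortPoints(np.array([[[u,v]]],float),K,D).ravel();d=T[:3,:3]@[*n,1];return T[:3,3]+d*(z-T[2,3])/d[2]
for n,u,v,z in[('L',254,252,.176),('R',378,252,.176),('T',316,191,.177),('B',316,315,.175),('edgeL',118,163,.177),('edgeR',514,162,.177),('red',230,258,.176),('green',315,175,.177),('slotTL',260,222,.176),('slotTR',376,233,.176),('lineL',266,246,.164),('lineR',318,252,.164)]:
    print(n,np.round(g(u,v,z),4))
E
```

```text
L [ 0.5522 -0.0221  0.176 ]
R [0.5472 0.0452 0.176 ]
T [0.5164 0.0091 0.177 ]
B [0.5878 0.0144 0.175 ]
edgeL [ 0.5089 -0.0946  0.177 ]
edgeR [0.4932 0.1104 0.177 ]
red [ 0.5566 -0.0351  0.176 ]
green [0.5082 0.008  0.177 ]
slotTL [ 0.5352 -0.0194  0.176 ]
slotTR [0.5367 0.0429 0.176 ]
lineL [ 0.552 -0.017  0.164]
lineR [0.5534 0.013  0.164 ]
```

```bash
python3 -m pendant '[[38,[-2,1,0],[0,0,-5]],[38,[-2,1,-30],[0,0,-5]],[38,[-2,1,-50],[0,0,-5]],[38,[-2,1,-56],[0,0,-5]],[38,[-2,1,-60],[0,0,-5]],[38,[-2,1,-64],[0,0,-5]],[38,[-2,1,-64],[0,0,-5]]]'; python3 -m pendant '[[38,[0,0,-2],[0,0,0]],[38,[0,0,-4],[0,0,0]],[38,[0,0,-6],[0,0,0]],[38,[0,0,-6],[0,0,0]]]'
```

```text
time: 9.82
ee_pos: [0.5514, 0.0117, 0.1695]
tcp_rot: [-180.0, 0.1, 179.2]
wrist_force: [-0.0, 0.4, -0.4]
opening: 0.0326
time: 10.32
ee_pos: [0.5513, 0.0116, 0.1633]
tcp_rot: [-180.0, 0.1, 179.2]
wrist_force: [-0.3, 0.6, 0.1]
opening: 0.0321
```

```bash
python3 - <<'E'
from h import *
p=camera('wrist');save(p,'w3')
E
```

```text
(no output)
```

View pics/w3.png

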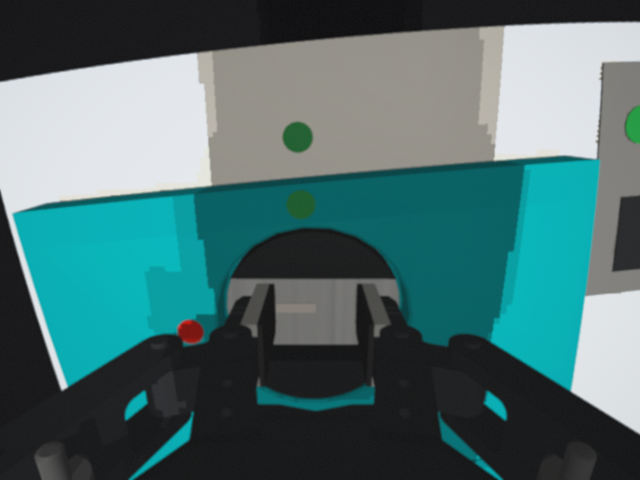

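The fingertips are in the slot (edges at about rows 280–345), square to it and clear of the rim. The 5.8° turn offset is taken up. Pressing.

```bash
python3 -m pendant '[[38,[0,0,-1.5],[0,0,0]],[38,[0,0,-3],[0,0,0]],[38,[0,0,-4.5],[0,0,0]],[38,[0,0,-5.5],[0,0,0]],[38,[0,0,-5.5],[0,0,0]],[38,[0,0,-5.5],[0,0,0]]]'
```

```text
time: 11.12
ee_pos: [0.5514, 0.0116, 0.1602]
tcp_rot: [-180.0, 0.2, 179.2]
wrist_force: [-6.0, -0.6, 15.6]
opening: 0.0324
```

```bash
python3 -m pendant '[[38,[1,0,-3.5],[0,0,-3]],[38,[1,0,-3.5],[0,0,-9]],[38,[1,0,-3.5],[0,0,-15]],[38,[1,0,-3.5],[0,0,-21]],[38,[1,0,-3.5],[0,0,-27]],[38,[1,0,-3.5],[0,0,-33]],[38,[1,0,-3.5],[0,0,-39]],[38,[1,0,-3.5],[0,0,-45]],[38,[1,0,-3.5],[0,0,-45]]]'
python3 - <<'E'
from h import *
o=get_obs();print(o['time'],o['ee_pos'],o['torque'],o['wrist_force'],o['q'])
p=camera('wrist');save(p,'w4')
E
```

```text
time: 12.25
ee_pos: [0.5525, 0.0122, 0.16]
tcp_rot: [179.8, 0.3, 134.2]
wrist_force: [-8.6, 2.1, 22.2]
opening: 0.0322
12.25 [0.55247233 0.01215332 0.16004729] [ 0.47690385  1.87003026 -0.10485034] [-8.61954601  2.13922831 22.21571945] [ 1.31444236  4.10249786  1.25861121 86.80920722 -0.10518742 47.13891076]
```

View pics/w4.png

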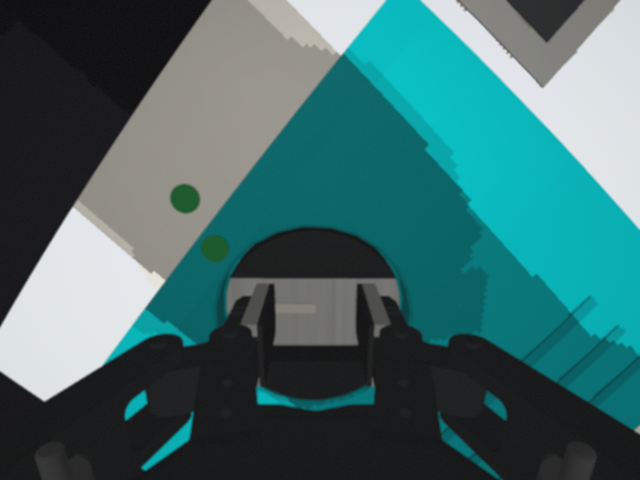

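The latch follows the fingers (slot still square to the jaws, about 45° turned), with 22 N of press and z at home. Turning on past the stop.

```bash
python3 -m pendant '[[38,[0,0,-3.5],[0,0,-4]],[38,[0,0,-3.5],[0,0,-9]],[38,[0,0,-3.5],[0,0,-14]],[38,[0,0,-3.5],[0,0,-19]],[38,[0,0,-3.5],[0,0,-24]],[38,[0,0,-3.5],[0,0,-29]],[38,[0,0,-3.5],[0,0,-34]],[38,[0,0,-3.5],[0,0,-39]],[38,[0,0,-3.5],[0,0,-42]],[38,[0,0,-3.5],[0,0,-45]],[38,[0,0,-3.5],[0,0,-45]],[38,[0,0,-3.5],[0,0,-45]]]'
python3 - <<'E'
from h import *
o=get_obs();print(o['time'],o['ee_pos'],o['torque'],o['wrist_force'])
p=camera('wrist');save(p,'w5')
E
```

```text
time: 13.8
ee_pos: [0.5537, 0.0116, 0.1601]
tcp_rot: [179.5, 0.4, 89.2]
wrist_force: [-1.8, -3.5, 20.5]
opening: 0.0326
13.8 [0.55372231 0.01155244 0.16011004] [-0.75444198  0.72459364  0.03991304] [-1.7547502  -3.50931928 20.52050172]
```

View pics/w5.png

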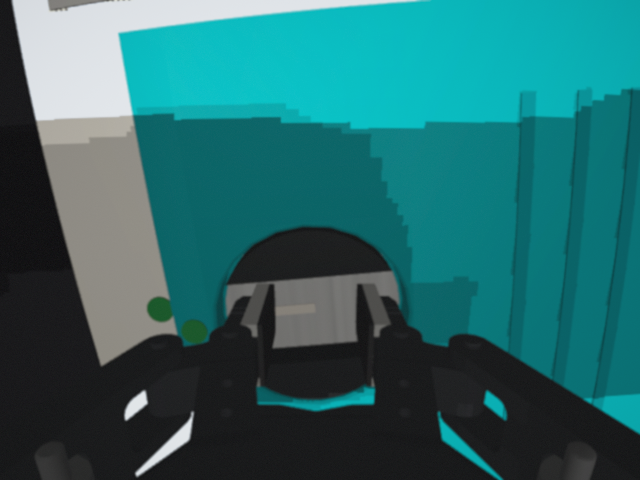

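The slot now lags the fingers by about 4°, so the latch is at or near its stop. I'll turn on to feel the stop.

```bash
python3 -m pendant '[[38,[0,0,-3.5],[0,0,-3]],[38,[0,0,-3.5],[0,0,-6]],[38,[0,0,-3.5],[0,0,-8]],[38,[0,0,-3.5],[0,0,-10]],[38,[0,0,-3.5],[0,0,-10]]]'
python3 - <<'E'
from h import *
o=get_obs();print(o['time'],o['ee_pos'],o['torque'],o['wrist_force'])
p=camera('wrist');save(p,'w6')
E
```

```text
time: 14.48
ee_pos: [0.5549, 0.0106, 0.1601]
tcp_rot: [179.2, 0.4, 79.2]
wrist_force: [-2.7, -5.6, 19.7]
opening: 0.0324
14.475 [0.55485579 0.0106429  0.16013966] [-1.02359461  0.84310447  0.11863746] [-2.65274131 -5.605769   19.74105384]
```

View pics/w6.png

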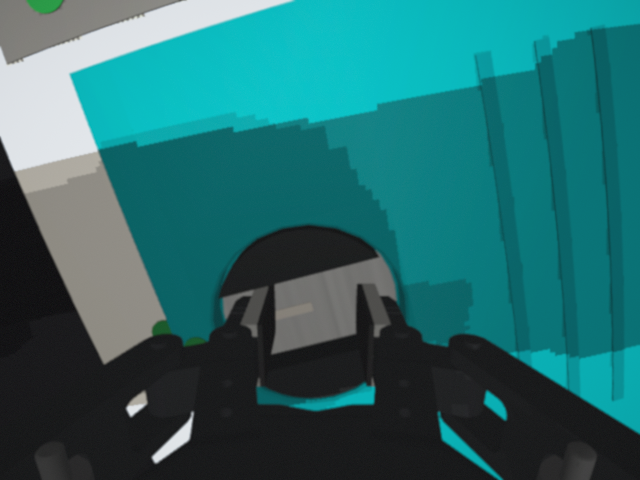

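```bash
python3 -m pendant '[[38,[0,0,-3.5],[0,0,-2]],[38,[0,0,-3.5],[0,0,-4]],[38,[0,0,-3.5],[0,0,-4]]]'; python3 -c "
from h import *
print(get_obs()['torque'])"
python3 -m pendant '[[38,[0,0,1],[0,0,0]],[38,[0,0,3],[0,0,0]],[38,[0,0,6],[0,0,0]],[38,[0,0,15],[0,0,0]],[38,[0,0,40],[0,0,0]],[38,[0,0,90],[0,0,10]],[38,[-20,0,120],[0,0,14]],[38,[-20,0,120],[0,0,14]],[38,[-20,0,120],[0,0,14]]]'
python3 - <<'E'
from h import *
o=get_obs();print(o['time'],o['ee_pos'],o['wrist_force'])
p=camera('wrist');save(p,'w7')
for c in('side','top'):
    p=camera(c)
    for l in('hatch_edge','latch_slot','filter_pot','beaker','reagent','test_block'):
        print(c,l,[(np.round(d['position'],4).tolist(),round(d['confidence'],2)) for d in pinpoint(p,l)][:3])
E
```

```text
time: 14.9
ee_pos: [0.5557, 0.0107, 0.1602]
tcp_rot: [178.9, 0.3, 75.2]
wrist_force: [-4.3, 0.5, 22.2]
opening: 0.0323
[-0.05205008  1.35774119  0.68096385]
time: 16.02
ee_pos: [0.536, 0.0106, 0.2806]
tcp_rot: [178.8, 0.3, 89.1]
wrist_force: [0.4, 0.1, -0.4]
opening: 0.0326
16.025 [0.53595545 0.01064008 0.28064886] [ 0.4260503   0.12950398 -0.36575036]
side hatch_edge [([0.5085, 0.006, 0.1761], 0.84)]
side latch_slot [([0.5528, 0.0145, 0.1618], 0.51)]
side filter_pot [([0.6751, 0.2065, 0.1525], 0.74)]
side beaker [([0.6538, -0.4391, -0.0012], 0.53)]
side reagent [([0.4514, 0.4281, -0.0003], 0.83), ([0.3371, 0.4512, 0.0053], 0.82), ([0.4632, 0.5426, -0.0002], 0.79)]
side test_block [([0.3919, -0.4021, 0.0025], 0.57)]
top hatch_edge []
top latch_slot []
top filter_pot [([0.6811, 0.2032, 0.1525], 0.62)]
top beaker [([0.6507, -0.4377, -0.0038], 0.77)]
top reagent [([0.3336, 0.4556, -0.0014], 0.78), ([0.4511, 0.4243, 0.0021], 0.73), ([0.4588, 0.5416, -0.0016], 0.73)]
top test_block [([0.3854, -0.4017, -0.0022], 0.84)]
```

View pics/w7.png

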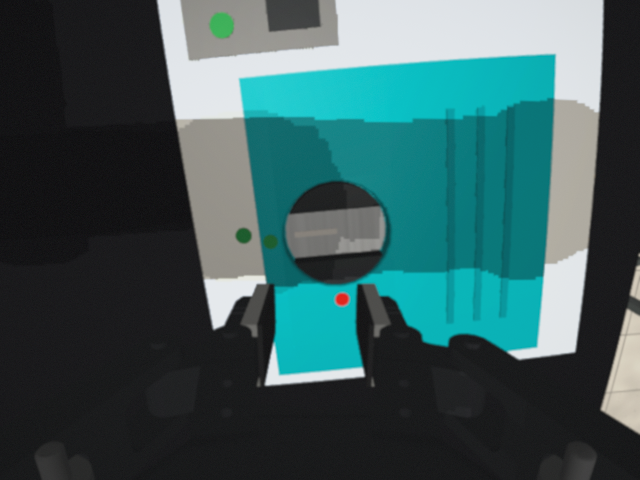

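Torque at the stop rose to 0.68 N m, and the white line points at the green dot, so the latch is home. The cameras can't resolve 3–4 mm of hatch height, so I'll feel the face lightly by the free edge. It should be at about 173 mm if locked and about 177 mm if not.

```bash
python3 -m pendant '[[38,[10,-33,0],[0,0,-4]],[38,[20,-66,-10],[0,0,-4]],[38,[20,-66,-50],[0,0,-4]],[38,[20,-66,-85],[0,0,-4]],[38,[20,-66,-98],[0,0,-4]],[38,[20,-66,-102],[0,0,-4]],[38,[20,-66,-104],[0,0,-4]],[38,[20,-66,-105],[0,0,-4]],[38,[20,-66,-105],[0,0,-4]]]';python3 -m pendant '[[38,[0,0,-1],[0,0,0]],[38,[0,0,-1],[0,0,0]]]';python3 -m pendant '[[38,[0,0,-1],[0,0,0]],[38,[0,0,-1],[0,0,0]]]'
```

```text
time: 17.9
ee_pos: [0.5559, -0.0553, 0.1759]
tcp_rot: [178.8, 0.3, 85.2]
wrist_force: [-0.6, 0.1, 0.3]
opening: 0.0324
time: 18.15
ee_pos: [0.556, -0.0553, 0.175]
tcp_rot: [178.8, 0.3, 85.2]
wrist_force: [0.0, 0.3, 0.5]
opening: 0.0327
time: 18.4
ee_pos: [0.5559, -0.0553, 0.1739]
tcp_rot: [178.8, 0.3, 85.2]
wrist_force: [-0.2, -0.1, -0.7]
opening: 0.032
```

There is no contact even at 173.9 mm, so the hatch is held down. Lifting clear and handing in.

```bash
python3 -m pendant '[[38,[0,0,20],[0,0,0]],[38,[0,0,70],[0,0,0]],[38,[-10,0,120],[0,0,0]],[38,[-10,0,120],[0,0,0]],[38,[-10,0,120],[0,0,0]]]'; python3 -c "
from h import *
o=get_obs();print(o['ee_pos'],o['wrist_force']);print(job_done())"
```

```text
time: 19.02
ee_pos: [0.5461, -0.0553, 0.2934]
tcp_rot: [178.8, 0.3, 85.2]
wrist_force: [-0.4, 0.2, -0.6]
opening: 0.0325
[ 0.54606265 -0.05528786  0.29342119] [-0.36208228  0.24358189 -0.56324336]
the job is handed in; nothing more can be done
None
```

The hatch is shut and the latch is turned to its locked stop. I handed the job in at about 19 s of the 54 s allowed; no verdict was reported.

I eased the hatch down with the fingertips on its outer face, from about 0.5 rad open onto its spring pins. Then I set the fingers in the latch slot, pressed home with about 20 N and turned clockwise to the stop.

**Last checks:**
- **Latch:** the torque rose to 0.68 N m at the stop, against about 0.1 N m needed to turn it. After release, the white line on the slot floor pointed at the green dot.
- **Hatch:** feeling down by the free edge met no contact even at 173.9 mm. Unlocked, the face there would be at about 177 mm, so it is held down.
- **Jar, beaker, bottle and block:** they showed no movement beyond network noise of a few millimetres, and the wrist force was about zero at hand-in.

**One disagreement:** the side camera's network put the free edge at 176 mm after locking. That is within its 4 mm error, so I went by the touch test.

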